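Right the upside-down bit case and stack the cases

ROBOT

A 7-joint arm with a two-finger parallel gripper is mounted at the origin on the work surface. World frame = base frame: x ahead of the robot, y to its left, z up, the work surface at z = 0. Lengths are in m, angles in rad, forces in N, time in s.
With the tool pointing down it reaches from about 0.425 to 0.8 m from the base axis. Payload 8.3 kg.
Tool frame: the origin (TCP) lies on the centre line of the jaws, within the pads' length; the fingertips stand 19 mm ahead of it and the grasp point (between the pads) is the TCP; y points along the fingers, z is the direction in which the jaws open and shut, and the axes are right-handed (so a half turn about y gives the same grasp; the last joint's range is limited). The gripper opens to 85 mm and grips with 20 to 120 N. Pads are 22 mm wide; open, the fingers measure 114 mm over their backs; the gripper's body (76 mm by 85 mm) begins 54 mm behind the grasp point. The pads swing forward as they close: fully open they stand 13 mm farther back than shut.
Start: joints at [1.224, 0.383, 0.016, 1.37, -0.006, 1.388, -0.046], TCP at [0.175, -0.6, 0.25] pointing down, gripper open.
Joint ranges: [-2.95, 2.95], [-0.25, 2.06], [-1.52, 1.56], [0.18, 2.33], [-1.44, 4.58], [0.02, 2.06], [-3.01, 3.01]. Speed limits (rad/s): [2.39, 2.39, 3.01, 3.01, 3.14, 3.14, 3.14].

INTERFACE

Orientations are given as a unit quaternion [w, x, y, z].
In Python, from rig import r gives the robot as it stands.
- The arm moves only by the tool arm_command, never from a script. Its argument "steps" is a list of rows, each an object of numbers: "dx", "dy", "dz": the shift along the world's x, y, z in units of 0.4 m (1.0 is 0.4 m); "rx", "ry", "rz": the turn, a rotation vector about the world's x, y, z in units of pi rad (1.0 is pi rad); "fingers": the finger opening in mm, from 0 to 85.4. A call has 1 to 12 rows; each row is the pose to reach, as a shift and turn from the pose commanded when the call began, turning the shorter way round; what a row does not reach only later rows make up. A row lasts 1/10 s, in which the tool goes at most 50 mm and 8.59 degrees, less where a joint would pass 70% of its speed; a pose out of reach is approached as far as the arm can. A call with a number of a shift or a turn outside -1 to 1 is refused whole. A call with a gripper value outside its range is refused whole. The fingers move at their own pace and stop on an object; "newtons" is the grip in N (left out, the last holds). Time passes only in rows, so rows that repeat a pose let the fingers close. It gives the time, the measured TCP pose, the force and the opening at its end, in the units of the state.
- r.read_state(): the state, without advancing time (a new reading comes with each control period).
- r.grab_frame(name): name is "side" or "top" or "wrist"; returns a dict with "image" (480x640x3 uint8, blue, green, red), "depth" (480x640 float32, m along the optical axis (not along the pixel's ray), 0 where there is no reading), "camera_matrix" (3x3 intrinsics, pixels), "eye" and "attitude" of the camera in the world. Camera axes: x right, y down, z forward; pixel columns grow to the right and rows downward; lengths in m; the calibration is good to about 2 mm. A picture is of the moment at which its call begins.
- r.hand_in(): hands the job in, once; it reports no verdict.
The state is a dict: "clock": time; "joint_positions": joint angles; "joint_vel": joint speeds; "joint_efforts": joint torques, N m; "ee_pos": TCP position; "eef_rot": TCP orientation; "contact_force": force on the tool from outside, world axes, zero at the start; "moment": the same for the moment, N m; "opening": opening from 0.0 (shut) to 1.0 (fully open).
Only numpy, scipy, OpenCV 4.12 (cv2) and the standard library are available. Lean on these libraries where they do the work, as an engineer would, in place of code of your own. Each camera call takes 0.05 s, during which the arm holds its last target. There are 200 camera calls.

TASK

The flat plastic bit case is lying upside down: turn it over so that its labelled lid faces up and set it squarely on the middle of the aluminium parts case, then set the small steel tin, lid up, squarely on the middle of the bit case. Long sides should all run the same way. Leave the parts case where it stands and do not disturb the other tools.

Things in the scene. Friction and masses are not known exactly. Their poses are not given: they have to be found in the camera images.
- bit_case: Flat closed grey plastic bit case, 120 (its x) x 62 (y) x 33 (z) mm, 0.2 kg. Origin: centre of its underside, level with the bottoms of its four black rubber feet (16 x 12 x 3 tall, inset, counted in the 33). z points from the feet to the flat lid, which has a blank paper label. A plain block above the feet. Starts upside down on the table: feet up, z down, origin 33 mm above the table.
- parts_case: Closed aluminium parts case with steel corners, the largest case: 190 (x) x 130 (y) x 48 (z) mm, flat lid at the top, about 2.6 kg, standing on the table with the lid up. Origin at the centre of its underside, z up. The column is built on it.
- tin: Flat closed steel tin with rounded edges, the smallest: 88 (x) x 54 (y) x 21 (z) mm, lying lid up on the table. Origin at the centre of its underside, z up. About 0.12 kg.
- wrench: Bystander. Open-ended steel wrench, 170 long, lying flat (mm).
- socket: Bystander. Small upright steel socket, 28 diameter, 30 tall; origin under its centre (mm).
- screwdriver: Bystander. Screwdriver, 200 long, lying flat (mm).
- hammer: Bystander. Hammer, 260 long, wooden handle, lying flat (mm).
- jar: Bystander. Closed glass jar, 68 diameter, 90 tall; origin under its centre (mm).
- battery: Bystander. Black tool battery, 75 x 110 x 45 with a 20 high block on top; origin under its centre (mm).
There are look-alikes about, which are no part of the job. What is shaped like the parts_case but purple is not meant.

How it is judged:
By the outcome, as a careful person would: the job done as asked, in the order asked, and still so for the second after the job is handed in, with the robot touching nothing.
It also fails if it takes over 72 s, if anything falls off the work surface, if the arm or the gripper's body presses on something with over 40 N, if the wrist force passes 120 N, or if a joint passes its speed limit or range.

## Working session

There is one attempt and no reset: what is moved stays moved. The work goes in short steps, Python scripts to look and compute and a tool call to move; the robot and the scene stay as the last step left them, time stands still between calls to the robot, and variables do not carry over. Pictures are saved under pics/ and viewed, about 8 in all and at most 12, crops included, and the job is handed in when it is done.

Besides the shell and the picture viewer there is one more tool, called after ">>>" as name([rows], argument=value, ...), one row to a line, values as JSON. arm_command: Moves the arm, as the interface text tells. Shifts and turns lie within -1 to 1; 1 stands for 0.4 m of shift or pi rad of turn. Its arguments: {"type":"object","properties":{"steps":{"type":"array"},"newtons":{"type":"number"}},"required":["steps"]}

```bash
ls; mkdir -p pics; cat > h.py <<'E'
import numpy as np, cv2
from rig import r
from scipy.spatial.transform import Rotation as R
def rot(q): q=np.array(q); return R.from_quat([q[1],q[2],q[3],q[0]])
def grab(n):
    f=r.grab_frame(n); K=np.array(f["camera_matrix"]); d=f["depth"]
    v,u=np.mgrid[:480,:640]
    P=np.stack([(u-K[0,2])/K[0,0]*d,(v-K[1,2])/K[1,1]*d,d],-1)
    a=np.array(f["attitude"]); A=rot(a).as_matrix() if a.size==4 else a
    W=P@A.T+np.array(f["eye"]); W[d==0]=np.nan
    return f["image"],W,f
E
python3 - <<'E'
from h import *
for n in("top","side"):
    im,W,f=grab(n); cv2.imwrite(f"pics/{n}0.png",im); np.save(f"{n}0.npy",W); print(n,f["eye"],f["attitude"])
s=r.read_state(); print(s)
E
```

```text
pics
top [ 0.34707921 -0.04719708  1.63091237] [ 0.04242517 -0.69662506  0.71545647 -0.03218185]
side [-0.03808312  0.95691797  0.69338685] [ 0.12164244 -0.21657433  0.83267219 -0.49492999]
{'clock': 0.1, 'joint_positions': array([ 1.22414341,  0.3841945 ,  0.01636374,  1.3710192 , -0.00629486,
        1.3882053 , -0.04645804]), 'joint_vel': array([-0.00061559, -0.00112348, -0.001798  , -0.0024453 , -0.00085979,
       -0.00018293, -0.00137168]), 'joint_efforts': array([ 3.42367784e-03, -6.29135227e+01,  8.47633928e-01, -3.72757316e+01,
        1.67444529e-02,  1.04116238e-02,  4.06506445e-05]), 'ee_pos': array([ 0.17490242, -0.59960131,  0.24936708]), 'eef_rot': array([ 0.09992799, -0.10012497,  0.70061649, -0.69937538]), 'contact_force': array([ 0.35157396, -0.12968789, -0.14397308]), 'moment': array([-0.015882  ,  0.01249905, -0.01860105]), 'opening': 1.001059284694621}
```

View pics/top0.png

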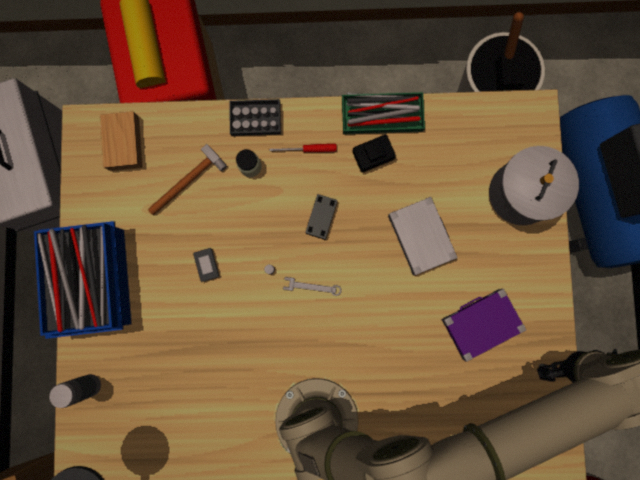

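View pics/side0.png

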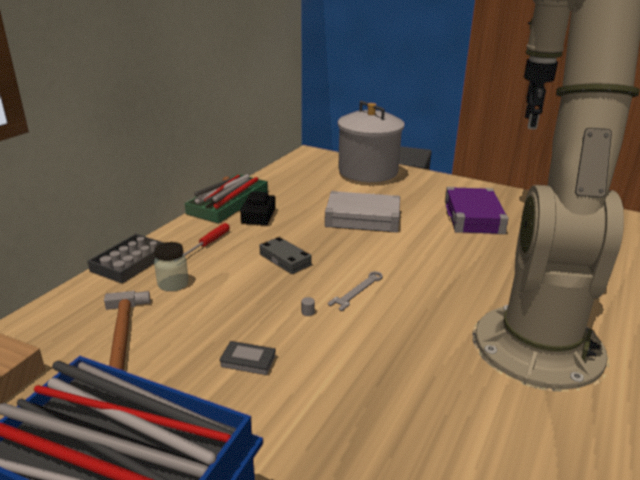

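The top view shows the bit case (feet up) at about (321,217), the aluminium parts case at (422,236), the tin at (206,264), the purple look-alike at (484,325), the wrench at (312,287) and the socket at (269,270). Next I'll measure the three objects from depth.

```bash
cat >> h.py <<'E'
def box(W,u,v,h,zlo,zhi):
    "min-area rect of points in pixel window with zlo<z<zhi, connected to centre"
    m=(W[...,2]>zlo)&(W[...,2]<zhi); w=np.zeros_like(m); w[v-h:v+h,u-h:u+h]=1; m=(m&w).astype(np.uint8)
    n,l,st,c=cv2.connectedComponentsWithStats(m); k=1+np.argmax(st[1:,4])
    p=W[l==k]; rc=cv2.minAreaRect((p[:,:2]*1000).astype(np.float32))
    (cx,cy),(a,b),t=rc
    if a<b: a,b=b,a; t+=90
    return dict(c=(round(cx,1),round(cy,1)),size=(round(a,1),round(b,1)),ang=round((t+90)%180-90,1),z=round(float(np.median(p[:,2]))*1000,1),mean=np.round(p[:,:2].mean(0)*1000,1),n=len(p))
E
python3 - <<'E'
from h import *
W=np.load("top0.npy")
print("table",np.nanmedian(W[300:350,200:280,2]))
print("bit",box(W,321,217,35,.022,.05))
print("parts",box(W,422,236,50,.038,.07))
print("tin",box(W,206,264,28,.014,.04))
print("purple",box(W,484,325,50,.038,.07))
for n,(u,v) in dict(wl=(288,285),wr=(338,290),sock=(269,270),sd1=(275,150),sd2=(334,148),jar=(248,162),batt=(374,153),hamh=(213,157),hamt=(153,211)).items(): print(n,np.round(W[v,u]*1000))
E
```

```text
table -5.57319222957986e-05
bit {'c': (578.1, -31.3), 'size': (120.7, 62.1), 'ang': -18.7, 'z': 30.0, 'mean': array([577.6, -31.2]), 'n': 865}
parts {'c': (512.1, -320.4), 'size': (190.4, 134.3), 'ang': 20.5, 'z': 47.5, 'mean': array([ 511.1, -319.2]), 'n': 3050}
tin {'c': (447.0, 306.8), 'size': (89.2, 56.6), 'ang': 14.8, 'z': 21.2, 'mean': array([446.9, 306.5]), 'n': 572}
purple {'c': (256.4, -481.1), 'size': (191.9, 134.3), 'ang': -64.1, 'z': 47.6, 'mean': array([ 256.1, -480.3]), 'n': 3241}
wl [382.  71.   1.]
wr [364. -74.   4.]
sock [426. 123.  28.]
sd1 [782. 101.  15.]
sd2 [781. -74.  21.]
jar [728. 170.  96.]
batt [ 752. -188.   61.]
hamh [764. 284.  24.]
hamt [608. 461.  23.]
```

```bash
cat >> h.py <<'E'
def Rt(phi,p,s=1):
    "tool heading phi, pitch p below horizontal (deg), jaw sign s"
    phi,p=np.radians([phi,p]); y=np.array([np.cos(p)*np.cos(phi),np.cos(p)*np.sin(phi),-np.sin(p)])
    z=s*np.array([-np.sin(phi),np.cos(phi),0]); return R.from_matrix(np.stack([np.cross(y,z),y,z],1))
def cmd(pos,Rg,pos0=None,R0=None):
    st=r.read_state()
    if pos0 is None: pos0=st["ee_pos"]; R0=rot(st["eef_rot"])
    d=(np.array(pos)-pos0)/.4; rv=(Rg*R0.inv()).as_rotvec()/np.pi
    rows=max(np.linalg.norm(d)*.4/.05,np.linalg.norm(rv)*180/8.59)
    print("d",np.round(d,4),"r",np.round(rv,4),"rows>=",round(rows,1))
E
python3 - <<'E'
from h import *
s=r.read_state(); M=rot(s["eef_rot"]).as_matrix(); print(M.round(2))
q=s["joint_positions"]
f=lambda sg:(R.from_euler('z',q[0])*R.from_euler('y',sg[0]*q[1])*R.from_euler('z',q[2])*R.from_euler('y',sg[1]*q[3])*R.from_euler('z',q[4])*R.from_euler('y',sg[2]*q[5])*R.from_euler('z',q[6]))
F=f([1,1,1]).as_matrix();print(F.round(2)); print((F.T@M).round(2)); print(np.degrees(np.arctan2(-.6,.175)))
E
```

```text
[[-0.96 -0.    0.28]
 [-0.28  0.   -0.96]
 [ 0.   -1.   -0.  ]]
[[-0.28 -0.96 -0.  ]
 [-0.96  0.28 -0.  ]
 [ 0.    0.   -1.  ]]
[[ 0.54 -0.    0.84]
 [ 0.84  0.   -0.54]
 [ 0.    1.    0.  ]]
-73.73979529168804
```

```bash
python3 - <<'E'
from h import *
for s in(1,-1): cmd([.55,-.022,.2],Rt(161.3,110,s)); 
E
```

```text
d [ 0.9377  1.444  -0.1234] r [-0.003  -0.1128 -0.1923] rows>= 13.8
d [ 0.9377  1.444  -0.1234] r [-0.147   0.0024  0.7954] rows>= 17.0
```

>>> arm_command([
  {"dx": 0.65,"dy": 1.0,"dz": 0,"rx": -0.09,"ry": 0,"rz": 0.5,"fingers": 85},
  {"dx": 0.65,"dy": 1.0,"dz": 0,"rx": -0.09,"ry": 0,"rz": 0.5},
  {"dx": 0.65,"dy": 1.0,"dz": 0,"rx": -0.09,"ry": 0,"rz": 0.5},
  {"dx": 0.65,"dy": 1.0,"dz": 0,"rx": -0.09,"ry": 0,"rz": 0.5},
  {"dx": 0.65,"dy": 1.0,"dz": 0,"rx": -0.09,"ry": 0,"rz": 0.5},
  {"dx": 0.65,"dy": 1.0,"dz": 0,"rx": -0.09,"ry": 0,"rz": 0.5},
  {"dx": 0.65,"dy": 1.0,"dz": 0,"rx": -0.09,"ry": 0,"rz": 0.5},
  {"dx": 0.65,"dy": 1.0,"dz": 0,"rx": -0.09,"ry": 0,"rz": 0.5},
  {"dx": 0.65,"dy": 1.0,"dz": 0,"rx": -0.09,"ry": 0,"rz": 0.5},
  {"dx": 0.65,"dy": 1.0,"dz": 0,"rx": -0.09,"ry": 0,"rz": 0.5},
  {"dx": 0.65,"dy": 1.0,"dz": 0,"rx": -0.09,"ry": 0,"rz": 0.5},
])

```text
invalid input
```

```bash
cat >> h.py <<'E'
def show():
    s=r.read_state(); print("t",round(s["clock"],2),"q",s["joint_positions"].round(3),"p",s["ee_pos"].round(4),"op",round(s["opening"],3),"F",s["contact_force"].round(1))
    with open("log.txt","a") as f: f.write(repr([list(map(float,s[k])) for k in("joint_positions","ee_pos","eef_rot")])+"\n")
E
python3 - <<'E'
from h import *
show(); cmd([.55,-.022,.12],Rt(161.3,110,-1))
E
```

```text
t 0.1 q [ 1.224  0.384  0.016  1.371 -0.006  1.388 -0.046] p [ 0.1749 -0.5996  0.2494] op 1.001 F [ 0.4 -0.1 -0.1]
d [ 0.9377  1.444  -0.3234] r [-0.147   0.0024  0.7954] rows>= 17.0
```

>>> arm_command([
  {"dx": 0.65,"dy": 0.98,"dz": 0,"rx": -0.09,"ry": 0,"rz": 0.5,"fingers": 85},
  {"dx": 0.65,"dy": 0.98,"dz": 0,"rx": -0.09,"ry": 0,"rz": 0.5,"fingers": 85},
  {"dx": 0.65,"dy": 0.98,"dz": 0,"rx": -0.09,"ry": 0,"rz": 0.5,"fingers": 85},
  {"dx": 0.65,"dy": 0.98,"dz": 0,"rx": -0.09,"ry": 0,"rz": 0.5,"fingers": 85},
  {"dx": 0.65,"dy": 0.98,"dz": 0,"rx": -0.09,"ry": 0,"rz": 0.5,"fingers": 85},
  {"dx": 0.65,"dy": 0.98,"dz": 0,"rx": -0.09,"ry": 0,"rz": 0.5,"fingers": 85},
  {"dx": 0.65,"dy": 0.98,"dz": 0,"rx": -0.09,"ry": 0,"rz": 0.5,"fingers": 85},
  {"dx": 0.65,"dy": 0.98,"dz": 0,"rx": -0.09,"ry": 0,"rz": 0.5,"fingers": 85},
  {"dx": 0.65,"dy": 0.98,"dz": 0,"rx": -0.09,"ry": 0,"rz": 0.5,"fingers": 85},
  {"dx": 0.65,"dy": 0.98,"dz": 0,"rx": -0.09,"ry": 0,"rz": 0.5,"fingers": 85},
  {"dx": 0.65,"dy": 0.98,"dz": 0,"rx": -0.09,"ry": 0,"rz": 0.5,"fingers": 85},
])

```text
clock: 1.2
ee_pos: [0.4369, -0.2039, 0.2502]
eef_rot: [-0.553, 0.578, -0.326, 0.504]
contact_force: [-1.3, -0.9, 0.1]
opening: 0.993
```

```bash
python3 - <<'E'
from h import *
show(); cmd([.55,-.022,.12],Rt(161.3,110,-1))
E
```

```text
t 1.2 q [ 0.777 -0.083 -0.457  1.924  0.085  1.064  0.591] p [ 0.4369 -0.2039  0.2502] op 0.993 F [-1.3 -0.9  0.1]
d [ 0.2829  0.4547 -0.3255] r [-0.0567 -0.0006  0.2913] rows>= 6.2
```

>>> arm_command([
  {"dx": 0.283,"dy": 0.455,"dz": -0.32,"rx": -0.057,"ry": 0,"rz": 0.291,"fingers": 85},
  {"dx": 0.283,"dy": 0.455,"dz": -0.32,"rx": -0.057,"ry": 0,"rz": 0.291,"fingers": 85},
  {"dx": 0.283,"dy": 0.455,"dz": -0.32,"rx": -0.057,"ry": 0,"rz": 0.291,"fingers": 85},
  {"dx": 0.283,"dy": 0.455,"dz": -0.32,"rx": -0.057,"ry": 0,"rz": 0.291,"fingers": 85},
  {"dx": 0.283,"dy": 0.455,"dz": -0.32,"rx": -0.057,"ry": 0,"rz": 0.291,"fingers": 85},
  {"dx": 0.283,"dy": 0.455,"dz": -0.32,"rx": -0.057,"ry": 0,"rz": 0.291,"fingers": 85},
  {"dx": 0.283,"dy": 0.455,"dz": -0.32,"rx": -0.057,"ry": 0,"rz": 0.291,"fingers": 85},
  {"dx": 0.283,"dy": 0.455,"dz": -0.32,"rx": -0.057,"ry": 0,"rz": 0.291,"fingers": 85},
])

```text
clock: 2.0
ee_pos: [0.5477, -0.0258, 0.1214]
eef_rot: [-0.666, 0.707, 0.003, 0.238]
contact_force: [-0.9, -0.7, 0.8]
opening: 0.995
```

```bash
python3 - <<'E'
from h import *
show(); cmd([.55,-.022,.026],Rt(161.3,110,-1))
im,W,f=grab("wrist"); cv2.imwrite("pics/wrist1.png",im); print(np.array(f["eye"]).round(3))
E
```

```text
t 2.0 q [ 0.552  0.187 -0.706  2.022  0.432  0.705  0.812] p [ 0.5477 -0.0258  0.1214] op 0.995 F [-0.9 -0.7  0.8]
d [ 0.0058  0.0095 -0.2385] r [-0.0001 -0.0006  0.0042] rows>= 1.9
[0.446 0.011 0.213]
```

View pics/wrist1.png

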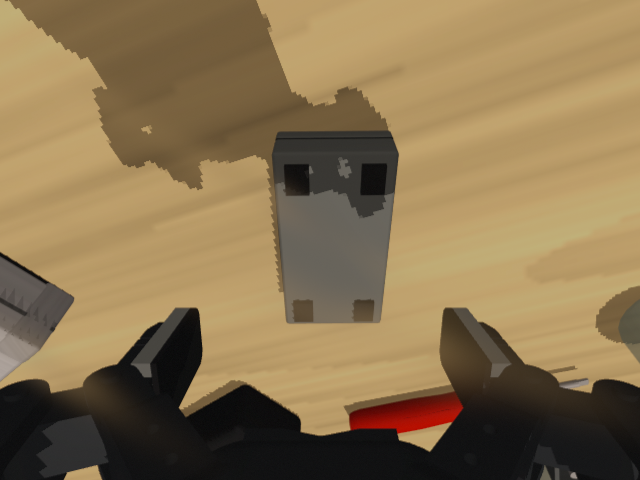

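>>> arm_command([
  {"dx": 0.005,"dy": 0.008,"dz": -0.12,"rx": 0,"ry": 0,"rz": 0.004,"fingers": 85},
  {"dx": 0.005,"dy": 0.008,"dz": -0.238,"rx": 0,"ry": 0,"rz": 0.004,"fingers": 85},
  {"dx": 0.005,"dy": 0.008,"dz": -0.238,"rx": 0,"ry": 0,"rz": 0.004,"fingers": 85},
  {"dx": 0.005,"dy": 0.008,"dz": -0.238,"rx": 0,"ry": 0,"rz": 0.004,"fingers": 85},
])

```text
clock: 2.45
ee_pos: [0.55, -0.0225, 0.0274]
eef_rot: [-0.667, 0.707, 0.007, 0.234]
contact_force: [0.5, 0.8, 0.5]
opening: 0.992
```

```bash
python3 - <<'E'
from h import *
show(); cmd([.55,-.022,.026],Rt(161.3,110,-1))
E
```

```text
t 2.45 q [ 0.425  0.35  -0.596  2.094  0.706  0.538  0.556] p [ 0.55   -0.0225  0.0274] op 0.992 F [0.5 0.8 0.5]
d [ 0.0001  0.0013 -0.0035] r [-0.0001 -0.0005  0.0004] rows>= 0.0
```

>>> arm_command([
  {"dx": 0,"dy": 0,"dz": 0,"rx": 0,"ry": 0,"rz": 0,"fingers": 40},
  {"dx": 0,"dy": 0,"dz": 0,"rx": 0,"ry": 0,"rz": 0,"fingers": 40},
  {"dx": 0,"dy": 0,"dz": 0,"rx": 0,"ry": 0,"rz": 0,"fingers": 40},
  {"dx": 0,"dy": 0,"dz": 0,"rx": 0,"ry": 0,"rz": 0,"fingers": 40},
  {"dx": 0,"dy": 0,"dz": 0,"rx": 0,"ry": 0,"rz": 0,"fingers": 40},
  {"dx": 0,"dy": 0,"dz": 0,"rx": 0,"ry": 0,"rz": 0,"fingers": 40},
], newtons=60)

```text
clock: 3.05
ee_pos: [0.5524, -0.0225, 0.0306]
eef_rot: [-0.667, 0.707, 0.01, 0.237]
contact_force: [-3.1, 1.2, 9.0]
opening: 0.713
```

```bash
python3 - <<'E'
from h import *
show()
for h in (90,110,70): print(h);cmd([.55,.12,.2],Rt(h,20,-1)); cmd([.55,.12,.2],Rt(h,65,-1))
E
```

```text
t 3.05 q [ 0.426  0.345 -0.598  2.093  0.708  0.537  0.554] p [ 0.5524 -0.0225  0.0306] op 0.713 F [-3.1  1.2  9. ]
90
d [-0.0061  0.3564  0.4236] r [ 0.4299  0.3083 -0.3062] rows>= 12.8
d [-0.0061  0.3564  0.4236] r [ 0.2177  0.1563 -0.3737] rows>= 9.6
110
d [-0.0061  0.3564  0.4236] r [ 0.3605  0.3687 -0.2215] rows>= 11.8
d [-0.0061  0.3564  0.4236] r [ 0.1816  0.186  -0.2691] rows>= 7.8
70
d [-0.0061  0.3564  0.4236] r [ 0.4935  0.2369 -0.3889] rows>= 14.1
d [-0.0061  0.3564  0.4236] r [ 0.2515  0.121  -0.4777] rows>= 11.6
```

```bash
cat > fk.py <<'E'
from h import *
from itertools import product
from scipy.optimize import least_squares
LO=np.array([-2.95,-.25,-1.52,.18,-1.44,.02,-3.01])+.03; HI=np.array([2.95,2.06,1.56,2.33,4.58,2.06,3.01])-.03
e=lambda a,t:R.from_euler(a,t)
def fk(q,x,sg):
    y0,h,L1,L2,L3=x[:5]; q=np.array(q)*sg; z=lambda l:np.array([0,0,l])
    A=e('z',y0+q[0]); p=z(h); A=A*e('y',q[1]); p=p+A.apply(z(L1)); A=A*e('z',q[2])*e('y',q[3]); el=p; p=p+A.apply(z(L2)); w=p
    A=A*e('z',q[4])*e('y',q[5]); p=p+A.apply(z(L3)); return p,A*e('z',q[6])*R.from_rotvec(x[5:8]),el,w
def load(): return [eval(l) for l in open("log.txt")]
def fit():
    D=load(); best=None
    for sg in product([1,-1],repeat=7):
        if sg[1]<0: continue
        def f(x):
            o=[]
            for q,p,Q in D:
                P,A,*_=fk(q,x,sg); o+=list((P-p)*5)+list((A.inv()*rot(Q)).as_rotvec())
            return np.array(o)
        for y0 in(0,3.14):
            s=least_squares(f,[y0,.34,.45,.45,.25,1.2,-1.2,1.2],max_nfev=40)
            if best is None or s.cost<best[0]: best=(s.cost,s.x,sg)
    return best
def ik(pos,Rg,x,sg,q0,n=1):
    f=lambda q:np.r_[(fk(q,x,sg)[0]-pos)*5,(fk(q,x,sg)[1].inv()*Rg).as_rotvec(),(q-q0)*1e-3]
    s=least_squares(f,np.clip(q0,LO+.01,HI-.01),bounds=(LO,HI)); return s.x,np.linalg.norm(f(s.x)[:6])
E
python3 - <<'E'
from fk import *
b=fit(); print(b); import pickle; pickle.dump(b,open("fk.pkl","wb"))
E
```

```text
(np.float64(0.0007077992495133929), array([-0.05632838,  0.23055511,  0.45877012,  0.46069646,  0.32283549,
        1.19262698, -1.25991888, -1.24114338]), (-1, 1, -1, 1, -1, 1, -1))
```

```bash
cat > plan.py <<'E'
from fk import *
import pickle
_,x,sg=pickle.load(open("fk.pkl","rb"))
from scipy.spatial.transform import Slerp
def path(q,pos,Rg,n=12,tag=""):
    p0,A0=fk(q,x,sg)[:2]; S=Slerp([0,1],R.concatenate([A0,Rg])); worst=0
    for t in np.linspace(0,1,n+1)[1:]:
        q,er=ik(p0+(np.array(pos)-p0)*t,S(t),x,sg,q); worst=max(worst,er)
    P,A,el,w=fk(q,x,sg); print(tag,"q",q.round(2),"err",round(er,3),"worst",round(worst,3),"wristz",w.round(2)); return q
E
python3 - <<'E'
from plan import *
q0=np.array(load()[-1][0])
for hd in(90,60,120):
  q=path(q0,[.55,.02,.2],Rt(125,65,-1),6)
  q=path(q,[.55,.10,.15],Rt(hd,20,-1),12,f"st1 {hd}")
  q=path(q,[.55,.10,.09],Rt(hd,20,-1),4,f"st1 {hd}")
  q=path(q,[.55,-.05,.2],Rt(hd,30,-1),4,"ret")
  q=path(q,[.55,.10,.2],Rt(hd,110,-1),8,"up")
  q=path(q,[.55,.10,.09],Rt(hd,110,-1),4,"pick2")
  q=path(q,[.55,.0,.25],Rt(hd,80,-1),4,"lift")
  qq=path(q,[.5,-.2,.25],Rt(20.5,60,-1),8,"mid")
  qq=path(qq,[.484,-.33,.074],Rt(20.5,20,-1),8,"place20.5")
  if hd==120:
    qq=path(q,[.5,-.2,.25],Rt(160,60,-1),8,"mid")
    qq=path(qq,[.540,-.309,.074],Rt(200.5,20,-1),8,"place200")
E
```

```text
q [ 0.58  0.55 -0.72  1.44 -0.01  1.52  0.5 ] err 0.0 worst 0.0 wristz [ 0.63 -0.09  0.49]
st1 90 q [ 0.88  0.81 -0.8   1.74 -0.66  1.23  0.55] err 0.0 worst 0.0 wristz [ 0.55 -0.2   0.26]
st1 90 q [ 0.85  0.91 -0.76  1.74 -0.63  1.17  0.61] err 0.0 worst 0.0 wristz [ 0.55 -0.2   0.2 ]
ret q [ 0.97  0.71 -0.71  1.55 -0.51  1.49  0.46] err 0.0 worst 0.0 wristz [ 0.55 -0.33  0.36]
up q [ 0.04  0.41 -0.6   1.56  0.53  1.45 -0.67] err 0.0 worst 0.0 wristz [0.55 0.21 0.5 ]
pick2 q [ 0.01  0.52 -0.57  1.68  0.61  1.27 -0.78] err 0.0 worst 0.0 wristz [0.55 0.21 0.39]
lift q [ 0.57  0.29 -0.65  1.57  0.    1.36 -0.06] err 0.0 worst 0.0 wristz [ 0.55 -0.06  0.57]
mid q [ 0.95  0.01 -0.37  1.91 -0.53  0.99 -0.38] err 0.0 worst 0.0 wristz [ 0.35 -0.26  0.53]
place20.5 q [ 1.35  0.67 -0.31  2.03 -1.34  1.07  0.99] err 0.0 worst 0.0 wristz [ 0.2  -0.44  0.18]
 q [ 0.58  0.55 -0.72  1.44 -0.01  1.52  0.5 ] err 0.0 worst 0.0 wristz [ 0.63 -0.09  0.49]
st1 60 q [ 1.11  0.62 -0.91  2.15 -1.18  0.8   0.79] err 0.0 worst 0.0 wristz [ 0.4  -0.16  0.26]
st1 60 q [ 1.07  0.78 -0.86  2.15 -1.18  0.72  0.93
[... 974 characters left out ...]
.0 wristz [ 0.69 -0.29  0.36]
up q [ 0.14  0.3  -0.7   1.71  0.57  1.25 -0.21] err 0.0 worst 0.0 wristz [0.5 0.2 0.5]
pick2 q [ 0.09  0.43 -0.65  1.83  0.7   1.07 -0.37] err 0.0 worst 0.0 wristz [0.5  0.2  0.39]
lift q [ 0.6   0.38 -0.76  1.5   0.11  1.46  0.37] err 0.0 worst 0.0 wristz [ 0.58 -0.05  0.57]
mid q [ 1.03  0.01 -0.45  1.91 -0.53  0.99 -0.38] err 0.0 worst 0.0 wristz [ 0.35 -0.26  0.53]
place20.5 q [ 1.42  0.69 -0.39  2.03 -1.31  1.03  0.97] err 0.0 worst 0.0 wristz [ 0.2  -0.44  0.18]
mid q [ 0.76  0.68 -0.78  1.19  0.34  1.95  1.25] err 0.0 worst 0.0 wristz [ 0.65 -0.25  0.53]
place200 q [-0.13  1.37  0.89  0.8   0.06  2.02  2.52] err 0.0 worst 0.015 wristz [ 0.82 -0.2   0.18]
```

>>> arm_command([
  {"dx": 0,"dy": 0,"dz": 0.12,"rx": 0,"ry": 0,"rz": 0,"fingers": 40},
  {"dx": 0,"dy": 0.05,"dz": 0.24,"rx": 0.06,"ry": 0.04,"rz": -0.04,"fingers": 40},
  {"dx": -0.006,"dy": 0.3,"dz": 0.33,"rx": 0.43,"ry": 0.308,"rz": -0.306,"fingers": 40},
  {"dx": -0.006,"dy": 0.3,"dz": 0.33,"rx": 0.43,"ry": 0.308,"rz": -0.306,"fingers": 40},
  {"dx": -0.006,"dy": 0.3,"dz": 0.33,"rx": 0.43,"ry": 0.308,"rz": -0.306,"fingers": 40},
  {"dx": -0.006,"dy": 0.3,"dz": 0.33,"rx": 0.43,"ry": 0.308,"rz": -0.306,"fingers": 40},
  {"dx": -0.006,"dy": 0.3,"dz": 0.33,"rx": 0.43,"ry": 0.308,"rz": -0.306,"fingers": 40},
  {"dx": -0.006,"dy": 0.3,"dz": 0.33,"rx": 0.43,"ry": 0.308,"rz": -0.306,"fingers": 40},
  {"dx": -0.006,"dy": 0.3,"dz": 0.33,"rx": 0.43,"ry": 0.308,"rz": -0.306,"fingers": 40},
  {"dx": -0.006,"dy": 0.3,"dz": 0.33,"rx": 0.43,"ry": 0.308,"rz": -0.306,"fingers": 40},
  {"dx": -0.006,"dy": 0.3,"dz": 0.33,"rx": 0.43,"ry": 0.308,"rz": -0.306,"fingers": 40},
  {"dx": -0.006,"dy": 0.3,"dz": 0.33,"rx": 0.43,"ry": 0.308,"rz": -0.306,"fingers": 40},
])

```text
clock: 4.25
ee_pos: [0.5496, 0.0956, 0.1611]
eef_rot: [0.737, -0.228, 0.618, -0.15]
contact_force: [0.4, -0.8, -2.3]
opening: 0.713
```

```bash
python3 - <<'E'
from h import *
show(); cmd([.55,.1,.13],Rt(90,20,-1))
E
```

```text
t 4.25 q [ 0.854  0.733 -0.802  1.663 -0.522  1.229  0.614] p [0.5496 0.0956 0.1611] op 0.713 F [ 0.4 -0.8 -2.3]
d [ 0.001   0.0111 -0.0777] r [ 0.0617  0.0467 -0.0441] rows>= 1.9
```

>>> arm_command([
  {"dx": 0,"dy": 0.01,"dz": -0.08,"rx": 0.062,"ry": 0.047,"rz": -0.044,"fingers": 40},
  {"dx": 0,"dy": 0.01,"dz": -0.08,"rx": 0.062,"ry": 0.047,"rz": -0.044,"fingers": 40},
  {"dx": 0,"dy": 0.01,"dz": -0.08,"rx": 0.062,"ry": 0.047,"rz": -0.044,"fingers": 40},
])

```text
clock: 4.55
ee_pos: [0.5476, 0.0982, 0.125]
eef_rot: [0.694, -0.123, 0.699, -0.122]
contact_force: [-0.4, -1.9, -2.4]
opening: 0.701
```

```bash
python3 - <<'E'
from h import *
show(); cmd([.55,.1,.088],Rt(90,20,-1))
im,W,f=grab("side"); cv2.imwrite("pics/side1.png",im[120:400,150:590]); np.save("side1.npy",W)
E
```

```text
t 4.55 q [ 0.906  0.885 -0.784  1.713 -0.64   1.19   0.611] p [0.5476 0.0982 0.125 ] op 0.701 F [-0.4 -1.9 -2.4]
d [ 0.006   0.0045 -0.0925] r [-0.0004 -0.0021 -0.    ] rows>= 0.7
```

View pics/side1.png

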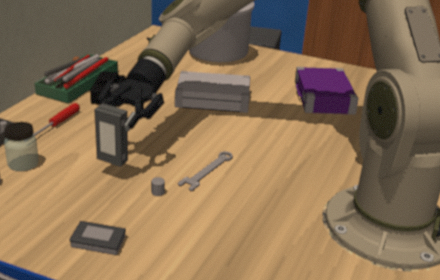

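The side view shows the case held upright, lid label facing +y, at crop (110,137). I'll check its tilt and lower end from the depth.

```bash
python3 - <<'E'
from h import *
W=np.load("side1.npy"); P=W[225:290,238:285].reshape(-1,3); P=P[np.isfinite(P[:,0])&(P[:,1]>.105)&(P[:,1]<.16)&(P[:,0]>.49)&(P[:,0]<.61)&(P[:,2]>.02)]
for _ in range(3):
    c=P.mean(0); n=np.linalg.svd(P-c)[2][2]; d=(P-c)@n; P=P[abs(d)<2.5*d.std()+1e-4]
n=n*np.sign(n[1]); print(len(P),c.round(3),n.round(3),"tilt deg",np.degrees(np.arcsin(n[2])).round(1),"yaw",np.degrees(np.arctan2(n[1],n[0])).round(1)); print(np.percentile(P,[1,99],axis=0).round(3))
E
```

```text
1675 [0.542 0.126 0.103] [-0.155  0.987  0.041] tilt deg 2.4 yaw 98.9
[[0.512 0.109 0.038]
 [0.578 0.133 0.156]]
```

>>> arm_command([
  {"dx": 0,"dy": 0,"dz": -0.06,"rx": -0.012,"ry": 0,"rz": 0,"fingers": 40},
  {"dx": 0,"dy": 0,"dz": -0.085,"rx": -0.012,"ry": 0,"rz": 0,"fingers": 40},
  {"dx": 0,"dy": 0,"dz": -0.095,"rx": -0.012,"ry": 0,"rz": 0,"fingers": 40},
  {"dx": 0,"dy": 0,"dz": -0.095,"rx": -0.012,"ry": 0,"rz": 0,"fingers": 40},
])

```text
clock: 5.0
ee_pos: [0.5486, 0.1015, 0.0905]
eef_rot: [0.695, -0.139, 0.693, -0.134]
contact_force: [1.2, 1.1, -0.2]
opening: 0.709
```

```bash
cat >> h.py <<'E'
def face(W,u0,u1,v0,v1,lo,hi,thr=.0015):
    "RANSAC plane"
    P=W[v0:v1,u0:u1].reshape(-1,3); P=P[np.isfinite(P).all(1)&(P>lo).all(1)&(P<hi).all(1)]
    g=np.random.default_rng(0); best=np.zeros(len(P),bool)
    for _ in range(300):
        a=P[g.choice(len(P),3,False)]; n=np.cross(a[1]-a[0],a[2]-a[0]); n=n/(np.linalg.norm(n)+1e-12)
        m=abs((P-a[0])@n)<thr
        if m.sum()>best.sum(): best=m
    P=P[best]; c=P.mean(0); n=np.linalg.svd(P-c)[2][2]; n=n*np.sign(n[np.argmax(abs(n))])
    print(len(P),"c",c.round(4),"n",n.round(3),"tilt",np.degrees(np.arcsin(n[2])).round(1),"yaw",np.degrees(np.arctan2(n[1],n[0])).round(1),"rng",np.percentile(P,[1,99],axis=0).round(3).tolist()); return P,n
E
python3 - <<'E'
from h import *
show()
im,W,f=grab("side"); np.save("side2.npy",W)
face(W,235,290,225,310,[.48,.09,.006],[.62,.17,.2])
E
```

```text
t 5.0 q [ 0.876  0.916 -0.759  1.713 -0.609  1.142  0.635] p [0.5486 0.1015 0.0905] op 0.709 F [ 1.2  1.1 -0.2]
750 c [0.5484 0.132  0.0647] n [-0.027  0.999 -0.024] tilt -1.4 yaw 91.6 rng [[0.518, 0.129, 0.008], [0.578, 0.135, 0.12]]
```

>>> arm_command([
  {"dx": 0,"dy": 0,"dz": -0.006,"rx": 0.007,"ry": 0,"rz": 0,"fingers": 40},
  {"dx": 0,"dy": 0,"dz": -0.01,"rx": 0.007,"ry": 0,"rz": 0,"fingers": 40},
  {"dx": 0,"dy": 0,"dz": -0.01,"rx": 0.007,"ry": 0,"rz": 0,"fingers": 40},
])

```text
clock: 5.35
ee_pos: [0.5491, 0.1014, 0.0898]
eef_rot: [0.696, -0.129, 0.695, -0.124]
contact_force: [-3.5, -10.8, 25.4]
opening: 0.706
```

```bash
python3 - <<'E'
from h import *
show()
im,W,f=grab("side"); np.save("side2.npy",W)
face(W,235,290,225,310,[.48,.09,.006],[.62,.17,.2])
E
```

```text
t 5.35 q [ 0.882  0.939 -0.761  1.707 -0.616  1.152  0.648] p [0.5491 0.1014 0.0898] op 0.706 F [ -3.5 -10.8  25.4]
730 c [0.5483 0.132  0.0645] n [-0.002  0.999 -0.035] tilt -2.0 yaw 90.1 rng [[0.518, 0.129, 0.007], [0.58, 0.135, 0.119]]
```

>>> arm_command([
  {"dx": 0,"dy": 0,"dz": 0.006,"rx": 0,"ry": 0,"rz": 0,"fingers": 40},
  {"dx": 0,"dy": 0,"dz": 0.006,"rx": 0,"ry": 0,"rz": 0,"fingers": 85},
  {"dx": 0,"dy": 0,"dz": 0.006,"rx": 0,"ry": 0,"rz": 0,"fingers": 85},
  {"dx": 0,"dy": 0,"dz": 0.006,"rx": 0,"ry": 0,"rz": 0,"fingers": 85},
  {"dx": 0,"dy": 0,"dz": 0.006,"rx": 0,"ry": 0,"rz": 0,"fingers": 85},
  {"dx": 0,"dy": 0,"dz": 0.006,"rx": 0,"ry": 0,"rz": 0,"fingers": 85},
])

```text
clock: 6.0
ee_pos: [0.5477, 0.1014, 0.0874]
eef_rot: [0.695, -0.131, 0.696, -0.126]
contact_force: [0.3, 0.2, 0.2]
opening: 0.995
```

```bash
python3 - <<'E'
from h import *
show(); cmd([.5486,-.06,.18],Rt(90,30,-1))
im,W,f=grab("side"); np.save("side2.npy",W)
face(W,235,290,225,310,[.48,.09,.006],[.62,.17,.2])
E
```

```text
t 6.0 q [ 0.881  0.937 -0.759  1.71  -0.613  1.148  0.646] p [0.5477 0.1014 0.0874] op 0.995 F [0.3 0.2 0.2]
d [ 0.0022 -0.4034  0.2316] r [-0.0504 -0.001  -0.002 ] rows>= 3.7
758 c [0.5499 0.1306 0.0658] n [0.002 1.    0.007] tilt 0.4 yaw 89.9 rng [[0.52, 0.129, 0.008], [0.58, 0.132, 0.12]]
```

>>> arm_command([
  {"dx": 0,"dy": -0.1,"dz": 0.04,"rx": 0,"ry": 0,"rz": 0,"fingers": 85},
  {"dx": 0,"dy": -0.2,"dz": 0.09,"rx": -0.02,"ry": 0,"rz": 0,"fingers": 85},
  {"dx": 0,"dy": -0.3,"dz": 0.16,"rx": -0.04,"ry": 0,"rz": 0,"fingers": 85},
  {"dx": 0,"dy": -0.35,"dz": 0.26,"rx": -0.08,"ry": 0,"rz": 0,"fingers": 85},
  {"dx": 0,"dy": -0.3,"dz": 0.36,"rx": -0.12,"ry": 0,"rz": 0,"fingers": 85},
  {"dx": 0.004,"dy": 0.1,"dz": 0.42,"rx": -0.497,"ry": 0,"rz": 0,"fingers": 85},
  {"dx": 0.004,"dy": 0.1,"dz": 0.42,"rx": -0.497,"ry": 0,"rz": 0,"fingers": 85},
  {"dx": 0.004,"dy": 0.1,"dz": 0.42,"rx": -0.497,"ry": 0,"rz": 0,"fingers": 85},
  {"dx": 0.004,"dy": 0.1,"dz": 0.42,"rx": -0.497,"ry": 0,"rz": 0,"fingers": 85},
  {"dx": 0.004,"dy": 0.1,"dz": 0.42,"rx": -0.497,"ry": 0,"rz": 0,"fingers": 85},
  {"dx": 0.004,"dy": 0.1,"dz": 0.42,"rx": -0.497,"ry": 0,"rz": 0,"fingers": 85},
  {"dx": 0.004,"dy": 0.1,"dz": 0.42,"rx": -0.497,"ry": 0,"rz": 0,"fingers": 85},
])

```text
clock: 7.25
ee_pos: [0.5498, 0.1418, 0.2571]
eef_rot: [-0.439, 0.554, -0.441, 0.553]
contact_force: [-0.4, -0.5, -0.4]
opening: 0.99
```

```bash
python3 - <<'E'
from h import *
show(); cmd([.55,.159,.186],Rt(90,110,-1));cmd([.55,.125,.092],Rt(90,110,-1))
im,W,f=grab("side"); face(W,235,290,225,310,[.48,.09,.006],[.62,.17,.125])
E
```

```text
t 7.25 q [ 0.054  0.384 -0.651  1.444  0.418  1.525 -0.625] p [0.5498 0.1418 0.2571] op 0.99 F [-0.4 -0.5 -0.4]
d [ 0.0006  0.043  -0.1777] r [-0.0387 -0.0008  0.0005] rows>= 1.5
d [ 0.0006 -0.042  -0.4127] r [-0.0387 -0.0008  0.0005] rows>= 3.3
728 c [0.5497 0.1302 0.0654] n [-0.022  1.    -0.003] tilt -0.2 yaw 91.3 rng [[0.519, 0.128, 0.007], [0.58, 0.132, 0.12]]
```

Case still stands. Approach and grip.

>>> arm_command([
  {"dx": 0,"dy": 0.043,"dz": -0.1,"rx": -0.039,"ry": 0,"rz": 0,"fingers": 85},
  {"dx": 0,"dy": 0.043,"dz": -0.178,"rx": -0.039,"ry": 0,"rz": 0,"fingers": 85},
  {"dx": 0,"dy": 0.014,"dz": -0.258,"rx": -0.039,"ry": 0,"rz": 0,"fingers": 85},
  {"dx": 0,"dy": -0.014,"dz": -0.336,"rx": -0.039,"ry": 0,"rz": 0,"fingers": 85},
  {"dx": 0,"dy": -0.042,"dz": -0.413,"rx": -0.039,"ry": 0,"rz": 0,"fingers": 85},
  {"dx": 0,"dy": -0.042,"dz": -0.413,"rx": -0.039,"ry": 0,"rz": 0,"fingers": 85},
  {"dx": 0,"dy": -0.042,"dz": -0.413,"rx": -0.039,"ry": 0,"rz": 0,"fingers": 85},
])

```text
clock: 8.0
ee_pos: [0.5491, 0.1247, 0.0906]
eef_rot: [-0.405, 0.58, -0.409, 0.576]
contact_force: [-0.8, 0.6, 1.1]
opening: 0.998
```

```bash
python3 - <<'E'
from h import *
show(); cmd([.55,.125,.092],Rt(90,110,-1))
E
```

```text
t 8.0 q [-0.023  0.553 -0.59   1.63   0.603  1.307 -0.813] p [0.5491 0.1247 0.0906] op 0.998 F [-0.8  0.6  1.1]
d [0.0021 0.0009 0.0035] r [-0.0017 -0.0024  0.0007] rows>= 0.1
```

>>> arm_command([
  {"dx": 0.001,"dy": 0,"dz": 0,"rx": 0,"ry": 0,"rz": 0,"fingers": 40},
  {"dx": 0.001,"dy": 0,"dz": 0,"rx": 0,"ry": 0,"rz": 0,"fingers": 40},
  {"dx": 0.001,"dy": 0,"dz": 0,"rx": 0,"ry": 0,"rz": 0,"fingers": 40},
  {"dx": 0.001,"dy": 0,"dz": 0,"rx": 0,"ry": 0,"rz": 0,"fingers": 40},
  {"dx": 0.001,"dy": 0,"dz": 0,"rx": 0,"ry": 0,"rz": 0,"fingers": 40},
  {"dx": 0.001,"dy": 0,"dz": 0,"rx": 0,"ry": 0,"rz": 0,"fingers": 40},
  {"dx": 0,"dy": 0,"dz": 0.1,"rx": 0,"ry": 0,"rz": 0,"fingers": 40},
  {"dx": 0,"dy": 0,"dz": 0.2,"rx": 0,"ry": 0,"rz": 0,"fingers": 40},
  {"dx": 0,"dy": 0,"dz": 0.3,"rx": 0,"ry": 0,"rz": 0,"fingers": 40},
  {"dx": 0,"dy": 0,"dz": 0.3,"rx": 0,"ry": 0,"rz": 0,"fingers": 40},
], newtons=60)

```text
clock: 9.0
ee_pos: [0.5517, 0.1267, 0.2173]
eef_rot: [-0.409, 0.576, -0.408, 0.579]
contact_force: [0.0, -0.6, -0.9]
opening: 0.717
```

```bash
python3 - <<'E'
from plan import *
show()
q=np.array(load()[-1][0]); st=r.read_state()
im,W,f=grab("side"); face(W,225,300,150,310,[.48,.09,.06],[.62,.17,.245])
# place target: centre (512,-320), TCP 30.6 back
d=np.array([np.cos(np.radians(20.5)),np.sin(np.radians(20.5))]); t=np.r_[np.array([.512,-.320])-.0306*d,.18]
print(t); cmd([.5,-.15,.27],Rt(20.5,60,-1)); cmd(t,Rt(20.5,20,-1))
q=path(q,[.5,-.15,.27],Rt(20.5,60,-1),12,"mid"); q=path(q,t,Rt(20.5,20,-1),12,"above"); t[2]=.075; path(q,t,Rt(20.5,20,-1),4,"place")
E
```

```text
t 9.0 q [-0.     0.43  -0.625  1.497  0.528  1.509 -0.699] p [0.5517 0.1267 0.2173] op 0.717 F [ 0.  -0.6 -0.9]
874 c [0.5516 0.1314 0.1844] n [-0.019  1.     0.002] tilt 0.1 yaw 91.1 rng [[0.511, 0.13, 0.127], [0.585, 0.133, 0.241]]
[ 0.48333783 -0.33071635  0.18      ]
d [-0.1271 -0.6901  0.1394] r [ 0.2398 -0.1664 -0.36  ] rows>= 9.7
d [-0.1687 -1.1419 -0.0856] r [ 0.4298 -0.2985 -0.3002] rows>= 12.6
mid q [ 0.67 -0.07 -0.18  1.94 -0.51  1.   -0.49] err 0.0 worst 0.0 wristz [ 0.35 -0.21  0.55]
above q [ 1.06  0.43  0.03  2.02 -1.39  1.28  0.79] err 0.0 worst 0.0 wristz [ 0.2  -0.44  0.29]
place q [ 1.2   0.65 -0.13  2.03 -1.41  1.17  1.  ] err 0.0 worst 0.0 wristz [ 0.2  -0.44  0.19]
```

>>> arm_command([
  {"dx": -0.12,"dy": -0.69,"dz": 0.14,"rx": 0.24,"ry": -0.166,"rz": -0.36,"fingers": 40},
  {"dx": -0.12,"dy": -0.69,"dz": 0.14,"rx": 0.24,"ry": -0.166,"rz": -0.36,"fingers": 40},
  {"dx": -0.12,"dy": -0.69,"dz": 0.14,"rx": 0.24,"ry": -0.166,"rz": -0.36,"fingers": 40},
  {"dx": -0.12,"dy": -0.69,"dz": 0.14,"rx": 0.24,"ry": -0.166,"rz": -0.36,"fingers": 40},
  {"dx": -0.12,"dy": -0.69,"dz": 0.14,"rx": 0.24,"ry": -0.166,"rz": -0.36,"fingers": 40},
  {"dx": -0.12,"dy": -0.69,"dz": 0.14,"rx": 0.24,"ry": -0.166,"rz": -0.36,"fingers": 40},
  {"dx": -0.12,"dy": -0.69,"dz": 0.14,"rx": 0.24,"ry": -0.166,"rz": -0.36,"fingers": 40},
  {"dx": -0.12,"dy": -0.69,"dz": 0.14,"rx": 0.24,"ry": -0.166,"rz": -0.36,"fingers": 40},
  {"dx": -0.12,"dy": -0.69,"dz": 0.14,"rx": 0.24,"ry": -0.166,"rz": -0.36,"fingers": 40},
  {"dx": -0.12,"dy": -0.69,"dz": 0.14,"rx": 0.24,"ry": -0.166,"rz": -0.36,"fingers": 40},
  {"dx": -0.12,"dy": -0.69,"dz": 0.14,"rx": 0.24,"ry": -0.166,"rz": -0.36,"fingers": 40},
])

```text
clock: 10.15
ee_pos: [0.4995, -0.152, 0.2644]
eef_rot: [0.299, 0.056, 0.708, -0.637]
contact_force: [-1.2, 0.1, -2.9]
opening: 0.72
```

```bash
python3 - <<'E'
from h import *
show(); cmd([.4833,-.3307,.18],Rt(20.5,20,-1))
E
```

```text
t 10.15 q [ 0.789 -0.067 -0.293  1.958 -0.506  0.957 -0.486] p [ 0.4995 -0.152   0.2644] op 0.72 F [-1.2  0.1 -2.9]
d [-0.0405 -0.4468 -0.211 ] r [ 0.076  -0.2105 -0.0016] rows>= 4.7
```

>>> arm_command([
  {"dx": -0.04,"dy": -0.447,"dz": -0.211,"rx": 0.076,"ry": -0.21,"rz": -0.002,"fingers": 40},
  {"dx": -0.04,"dy": -0.447,"dz": -0.211,"rx": 0.076,"ry": -0.21,"rz": -0.002,"fingers": 40},
  {"dx": -0.04,"dy": -0.447,"dz": -0.211,"rx": 0.076,"ry": -0.21,"rz": -0.002,"fingers": 40},
  {"dx": -0.04,"dy": -0.447,"dz": -0.211,"rx": 0.076,"ry": -0.21,"rz": -0.002,"fingers": 40},
  {"dx": -0.04,"dy": -0.447,"dz": -0.211,"rx": 0.076,"ry": -0.21,"rz": -0.002,"fingers": 40},
  {"dx": -0.04,"dy": -0.447,"dz": -0.211,"rx": 0.076,"ry": -0.21,"rz": -0.002,"fingers": 40},
  {"dx": -0.04,"dy": -0.447,"dz": -0.211,"rx": 0.076,"ry": -0.21,"rz": -0.002,"fingers": 40},
  {"dx": -0.04,"dy": -0.447,"dz": -0.211,"rx": 0.076,"ry": -0.21,"rz": -0.002,"fingers": 40},
])

```text
clock: 10.95
ee_pos: [0.4843, -0.3303, 0.1777]
eef_rot: [0.501, 0.296, 0.643, -0.497]
contact_force: [0.5, 0.5, -2.0]
opening: 0.714
```

```bash
python3 - <<'E'
from h import *
show(); cmd([.4833,-.3307,.09],Rt(20.5,20,-1))
im,W,f=grab("top"); cv2.imwrite("pics/top1.png",cv2.resize(im[150:400,320:600],None,fx=2.4,fy=2.4)); np.save("top1.npy",W)
E
```

```text
t 10.95 q [ 1.185  0.455 -0.088  2.034 -1.407  1.201  0.866] p [ 0.4843 -0.3303  0.1777] op 0.714 F [ 0.5  0.5 -2. ]
d [-0.0024 -0.001  -0.2193] r [-0.0009 -0.0006 -0.0001] rows>= 1.8
```

View pics/top1.png

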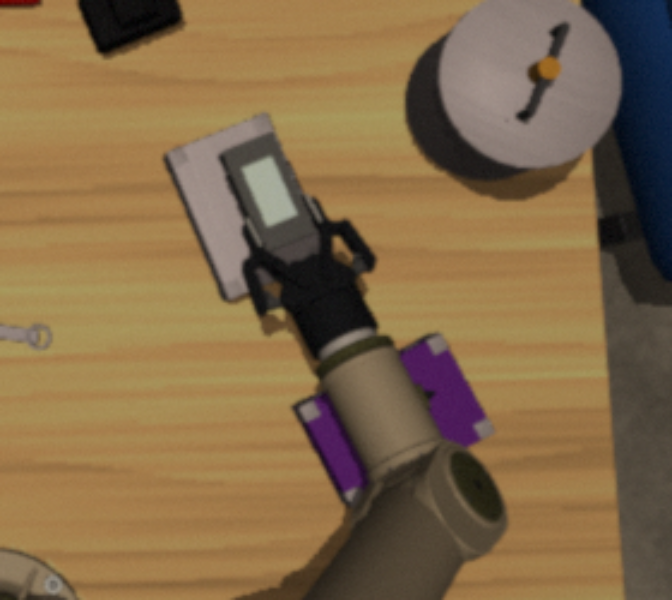

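The case is held lid-up above the parts case, and the wrist is clear above the purple case. I'll measure the lid now and predict the placing error.

```bash
python3 - <<'E'
from h import *
W=np.load("top1.npy"); print(box(W,433,230,40,.15,.2))
P,n=face(W,410,460,195,260,[.4,-.45,.15],[.7,-.2,.2])
P=W[205:250,415,2]; print("parts lid z", np.nanmedian(W[215:235,400:408,2]))
m=np.zeros((480,640),bool)
E
```

```text
{'c': (497.0, -330.6), 'size': (157.3, 106.5), 'ang': 20.2, 'z': 181.4, 'mean': array([ 503.9, -323.5]), 'n': 1398}
384 c [ 0.5108 -0.3212  0.1817] n [-0.006  0.011  1.   ] tilt 89.3 yaw 119.1 rng [[0.456, -0.366, 0.18], [0.572, -0.276, 0.183]]
parts lid z 0.04710744360394947
```

```bash
python3 - <<'E'
from h import *
W=np.load("top1.npy"); P,n=face(W,410,460,195,260,[.4,-.45,.15],[.7,-.2,.2],.002)
a=np.radians(20.5); d=np.array([np.cos(a),np.sin(a)]); e=np.array([-d[1],d[0]])
def ext(P,z): 
    u,v=P[:,:2]@d*1000,P[:,:2]@e*1000; return u,v
u,v=ext(P,0)
for lo in range(0,0): pass
uf=np.percentile(u,99.7); m=u>uf-60; print("front",uf.round(1),"side",np.percentile(v[m],[.5,99.5]).round(1), "->centre u",(uf-60).round(1))
W0=np.load("top0.npy"); P0,_=face(W0,372,472,186,286,[.3,-.5,.04],[.7,-.15,.055],.003); u0,v0=ext(P0,0)
print("parts u",np.percentile(u0,[.3,99.7]).round(1),"v",np.percentile(v0,[.3,99.7]).round(1))
for Q in (P[m],P0):
    rc=cv2.minAreaRect((Q[:,:2]*1000).astype(np.float32)); print(np.round(rc[0],1),np.round(rc[1],1),round(rc[2],1))
print(np.array([.512,-.3204])@np.c_[d,e]*1000)
E
```

```text
504 c [ 0.5104 -0.3213  0.1817] n [-0.005  0.012  1.   ] tilt 89.3 yaw 112.1 rng [[0.454, -0.368, 0.18], [0.572, -0.276, 0.184]]
front 427.3 side [-509.7 -448.6] ->centre u 367.3
1800 c [ 0.5112 -0.3196  0.0477] n [-0.008 -0.006  1.   ] tilt 89.4 yaw -143.3 rng [[0.413, -0.401, 0.044], [0.611, -0.238, 0.051]]
parts u [273.1 461.9] v [-543.4 -413.8]
[ 540.3 -309.9] [59.8 61.8] 21.6
[ 512.  -319.9] [190.1 131.9] 20.5
[ 367.36971594 -479.41594864]
```

>>> arm_command([
  {"dx": -0.001,"dy": -0.001,"dz": -0.08,"rx": 0,"ry": 0,"rz": 0,"fingers": 40},
  {"dx": -0.001,"dy": -0.001,"dz": -0.16,"rx": 0,"ry": 0,"rz": 0,"fingers": 40},
  {"dx": -0.001,"dy": -0.001,"dz": -0.22,"rx": 0,"ry": 0,"rz": 0,"fingers": 40},
  {"dx": -0.001,"dy": -0.001,"dz": -0.24,"rx": 0,"ry": 0,"rz": 0,"fingers": 40},
  {"dx": -0.001,"dy": -0.001,"dz": -0.24,"rx": 0,"ry": 0,"rz": 0,"fingers": 40},
])

```text
clock: 11.5
ee_pos: [0.4859, -0.3301, 0.0868]
eef_rot: [0.504, 0.294, 0.641, -0.498]
contact_force: [0.2, -0.5, -1.3]
opening: 0.717
```

```bash
python3 - <<'E'
from h import *
show(); cmd([.4833,-.3307,.0772],Rt(20.5,20,-1))
E
```

```text
t 11.5 q [ 1.297  0.657 -0.222  2.027 -1.42   1.1    1.059] p [ 0.4859 -0.3301  0.0868] op 0.717 F [ 0.2 -0.5 -1.3]
d [-0.0066 -0.0016 -0.024 ] r [ 0.0015  0.0005 -0.0008] rows>= 0.2
```

>>> arm_command([
  {"dx": -0.003,"dy": 0,"dz": -0.012,"rx": 0,"ry": 0,"rz": 0,"fingers": 40},
  {"dx": -0.003,"dy": 0,"dz": -0.02,"rx": 0,"ry": 0,"rz": 0,"fingers": 40},
  {"dx": -0.003,"dy": 0,"dz": -0.02,"rx": 0,"ry": 0,"rz": 0,"fingers": 40},
])

```text
clock: 11.8
ee_pos: [0.484, -0.3309, 0.0784]
eef_rot: [0.503, 0.295, 0.641, -0.499]
contact_force: [-0.6, 0.6, -2.5]
opening: 0.717
```

```bash
python3 - <<'E'
from h import *
show(); cmd([.4833,-.3307,.0772],Rt(20.5,20,-1))
E
```

```text
t 11.8 q [ 1.305  0.675 -0.225  2.026 -1.422  1.095  1.077] p [ 0.484  -0.3309  0.0784] op 0.717 F [-0.6  0.6 -2.5]
d [-0.0018  0.0005 -0.003 ] r [ 0.0015  0.0005 -0.0001] rows>= 0.0
```

>>> arm_command([
  {"dx": -0.001,"dy": 0,"dz": -0.005,"rx": 0,"ry": 0,"rz": 0,"fingers": 40},
  {"dx": -0.001,"dy": 0,"dz": -0.007,"rx": 0,"ry": 0,"rz": 0,"fingers": 40},
  {"dx": -0.001,"dy": 0,"dz": -0.007,"rx": 0,"ry": 0,"rz": 0,"fingers": 40},
])

```text
clock: 12.1
ee_pos: [0.4839, -0.331, 0.0776]
eef_rot: [0.505, 0.297, 0.64, -0.498]
contact_force: [-8.0, 0.7, 12.6]
opening: 0.713
```

```bash
python3 - <<'E'
from h import *
show()
im,W,f=grab("top"); print(W[195:215,425:432,2].mean())
E
```

```text
t 12.1 q [ 1.308  0.68  -0.228  2.025 -1.423  1.098  1.083] p [ 0.4839 -0.331   0.0776] op 0.713 F [-8.   0.7 12.6]
0.04376041782040049
```

>>> arm_command([
  {"dx": 0,"dy": 0,"dz": 0.003,"rx": 0,"ry": 0,"rz": 0,"fingers": 85},
  {"dx": 0,"dy": 0,"dz": 0.003,"rx": 0,"ry": 0,"rz": 0,"fingers": 85},
  {"dx": 0,"dy": 0,"dz": 0.003,"rx": 0,"ry": 0,"rz": 0,"fingers": 85},
  {"dx": 0,"dy": 0,"dz": 0.003,"rx": 0,"ry": 0,"rz": 0,"fingers": 85},
  {"dx": 0,"dy": 0,"dz": 0.003,"rx": 0,"ry": 0,"rz": 0,"fingers": 85},
  {"dx": -0.04,"dy": -0.015,"dz": 0.06,"rx": 0,"ry": 0,"rz": 0,"fingers": 85},
  {"dx": -0.06,"dy": -0.02,"dz": 0.16,"rx": 0,"ry": 0,"rz": 0,"fingers": 85},
  {"dx": -0.06,"dy": 0,"dz": 0.27,"rx": 0,"ry": 0,"rz": 0,"fingers": 85},
  {"dx": 0,"dy": 0.1,"dz": 0.38,"rx": 0,"ry": 0,"rz": 0,"fingers": 85},
])

```text
clock: 13.05
ee_pos: [0.4769, -0.304, 0.2194]
eef_rot: [0.502, 0.297, 0.639, -0.502]
contact_force: [0.7, 0.1, 0.5]
opening: 0.994
```

```bash
python3 - <<'E'
from plan import *
show()
q=np.array(load()[-1][0])
for s in(1,-1):
  for hd in(14.8,-165.2):
    print(s,hd); cmd([.447,.3066,.18],Rt(hd,90,s))
    qq=path(q,[.45,0.,.27],R.from_rotvec((Rt(hd,90,s)*fk(q,x,sg)[1].inv()).as_rotvec()*.5)*fk(q,x,sg)[1],10); qq=path(qq,[.447,.3066,.15],Rt(hd,90,s),10)
E
```

```text
t 13.05 q [ 1.316  0.337 -0.247  2.091 -1.376  1.16   0.794] p [ 0.4769 -0.304   0.2194] op 0.994 F [0.7 0.1 0.5]
1 14.8
d [-0.0746  1.5266 -0.0985] r [-0.5345 -0.1651  0.7985] rows>= 20.4
 q [ 1.03 -0.01 -0.54  2.02 -0.83  1.36  1.27] err 0.0 worst 0.0 wristz [ 0.35 -0.21  0.49]
 q [ 0.04  0.4  -0.88  1.73  0.34  1.17  0.89] err 0.0 worst 0.0 wristz [0.45 0.31 0.47]
1 -165.2
d [-0.0746  1.5266 -0.0985] r [-0.1148  0.3715 -0.0267] rows>= 12.3
 q [ 0.17 -0.22  0.    2.08 -0.41  0.92 -0.87] err 0.187 worst 0.187 wristz [ 0.33 -0.08  0.55]
 q [-0.25  0.31 -0.48  1.74  0.14  1.13 -2.08] err 0.0 worst 0.0 wristz [0.45 0.3  0.47]
-1 14.8
d [-0.0746  1.5266 -0.0985] r [-0.1148  0.3715 -0.0267] rows>= 12.3
 q [ 0.17 -0.22  0.    2.08 -0.41  0.92 -0.87] err 0.187 worst 0.187 wristz [ 0.33 -0.08  0.55]
 q [-0.25  0.31 -0.48  1.74  0.14  1.13 -2.08] err 0.0 worst 0.0 wristz [0.45 0.3  0.47]
-1 -165.2
d [-0.0746  1.5266 -0.0985] r [-0.5345 -0.1651  0.7985] rows>= 20.4
 q [ 1.03 -0.01 -0.54  2.02 -0.83  1.36  1.27] err 0.0 worst 0.0 wristz [ 0.35 -0.21  0.49]
 q [ 0.04  0.4  -0.88  1.73  0.34  1.17  0.89] err 0.0 worst 0.0 wristz [0.45 0.31 0.47]
```

>>> arm_command([
  {"dx": 0.1,"dy": 0.8,"dz": 0.12,"rx": -0.115,"ry": 0.371,"rz": -0.027,"fingers": 85},
  {"dx": 0.1,"dy": 0.8,"dz": 0.12,"rx": -0.115,"ry": 0.371,"rz": -0.027,"fingers": 85},
  {"dx": 0.1,"dy": 0.8,"dz": 0.12,"rx": -0.115,"ry": 0.371,"rz": -0.027,"fingers": 85},
  {"dx": 0.1,"dy": 0.8,"dz": 0.12,"rx": -0.115,"ry": 0.371,"rz": -0.027,"fingers": 85},
  {"dx": 0.1,"dy": 0.8,"dz": 0.12,"rx": -0.115,"ry": 0.371,"rz": -0.027,"fingers": 85},
  {"dx": 0.1,"dy": 0.8,"dz": 0.12,"rx": -0.115,"ry": 0.371,"rz": -0.027,"fingers": 85},
  {"dx": 0.1,"dy": 0.8,"dz": 0.12,"rx": -0.115,"ry": 0.371,"rz": -0.027,"fingers": 85},
  {"dx": 0.1,"dy": 0.8,"dz": 0.12,"rx": -0.115,"ry": 0.371,"rz": -0.027,"fingers": 85},
  {"dx": 0.1,"dy": 0.8,"dz": 0.12,"rx": -0.115,"ry": 0.371,"rz": -0.027,"fingers": 85},
  {"dx": 0.1,"dy": 0.8,"dz": 0.12,"rx": -0.115,"ry": 0.371,"rz": -0.027,"fingers": 85},
])

```text
clock: 14.05
ee_pos: [0.5163, 0.0212, 0.2649]
eef_rot: [0.158, -0.043, 0.72, -0.675]
contact_force: [-0.9, 1.1, -1.8]
opening: 0.998
```

```bash
python3 - <<'E'
from h import *
show(); cmd([.447,.3066,.15],Rt(14.8,90,-1))
im,W,f=grab("top"); cv2.imwrite("pics/top2.png",im[90:360,120:560]); np.save("top2.npy",W)
P,n=face(W,390,460,180,270,[.4,-.45,.065],[.7,-.2,.095],.003); rc=cv2.minAreaRect((P[:,:2]*1000).astype(np.float32)); print("bit",np.round(rc[0],1),np.round(rc[1],1),round(rc[2],1))
P,n=face(W,372,472,186,286,[.3,-.5,.038],[.7,-.15,.06],.003); rc=cv2.minAreaRect((P[:,:2]*1000).astype(np.float32)); print("parts",np.round(rc[0],1),np.round(rc[1],1),round(rc[2],1))
print("tin",box(W,206,264,28,.014,.04))
E
```

```text
t 14.05 q [ 0.825  0.098 -0.922  1.74   0.006  1.183 -1.374] p [0.5163 0.0212 0.2649] op 0.998 F [-0.9  1.1 -1.8]
d [-0.1733  0.7136 -0.2874] r [-0.0268  0.0488 -0.0091] rows>= 6.3
583 c [ 0.5123 -0.3211  0.0801] n [-0.013  0.009  1.   ] tilt 89.1 yaw 144.1 rng [[0.451, -0.365, 0.077], [0.572, -0.277, 0.083]]
bit [ 512.1 -321.8] [119.8  62.9] 21.0
1188 c [ 0.5092 -0.3179  0.0476] n [0.002 0.008 1.   ] tilt 89.5 yaw 73.1 rng [[0.411, -0.405, 0.044], [0.611, -0.237, 0.051]]
parts [ 511.9 -319.5] [190.6 131.3] 20.7
tin {'c': (447.3, 306.6), 'size': (89.5, 56.0), 'ang': 15.6, 'z': 21.4, 'mean': array([446.9, 306.3]), 'n': 577}
```

View pics/top2.png

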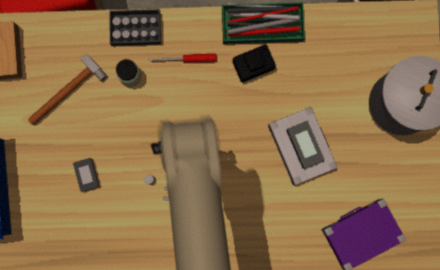

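>>> arm_command([
  {"dx": -0.173,"dy": 0.713,"dz": -0.25,"rx": -0.027,"ry": 0.049,"rz": -0.007,"fingers": 85},
  {"dx": -0.173,"dy": 0.713,"dz": -0.25,"rx": -0.027,"ry": 0.049,"rz": -0.007,"fingers": 85},
  {"dx": -0.173,"dy": 0.713,"dz": -0.25,"rx": -0.027,"ry": 0.049,"rz": -0.007,"fingers": 85},
  {"dx": -0.173,"dy": 0.713,"dz": -0.25,"rx": -0.027,"ry": 0.049,"rz": -0.007,"fingers": 85},
  {"dx": -0.173,"dy": 0.713,"dz": -0.25,"rx": -0.027,"ry": 0.049,"rz": -0.007,"fingers": 85},
  {"dx": -0.173,"dy": 0.713,"dz": -0.25,"rx": -0.027,"ry": 0.049,"rz": -0.007,"fingers": 85},
  {"dx": -0.173,"dy": 0.713,"dz": -0.25,"rx": -0.027,"ry": 0.049,"rz": -0.007,"fingers": 85},
  {"dx": -0.173,"dy": 0.713,"dz": -0.3,"rx": -0.027,"ry": 0.049,"rz": -0.007,"fingers": 85},
  {"dx": -0.173,"dy": 0.713,"dz": -0.4,"rx": -0.027,"ry": 0.049,"rz": -0.007,"fingers": 85},
  {"dx": -0.173,"dy": 0.713,"dz": -0.4,"rx": -0.027,"ry": 0.049,"rz": -0.007,"fingers": 85},
])

```text
clock: 15.1
ee_pos: [0.4449, 0.302, 0.0991]
eef_rot: [0.091, -0.096, 0.701, -0.701]
contact_force: [-0.1, -1.1, 0.0]
opening: 0.997
```

```bash
python3 - <<'E'
from h import *
show(); cmd([.4472,.3065,.026],Rt(15.2,90,-1))
im,W,f=grab("wrist"); cv2.imwrite("pics/wrist2.png",im)
E
```

```text
t 15.1 q [ 0.083  0.499 -0.936  1.766  0.439  1.109 -2.304] p [0.4449 0.302  0.0991] op 0.997 F [-0.1 -1.1  0. ]
d [ 0.0057  0.0113 -0.1826] r [-0.     -0.0023  0.0002] rows>= 1.5
```

View pics/wrist2.png

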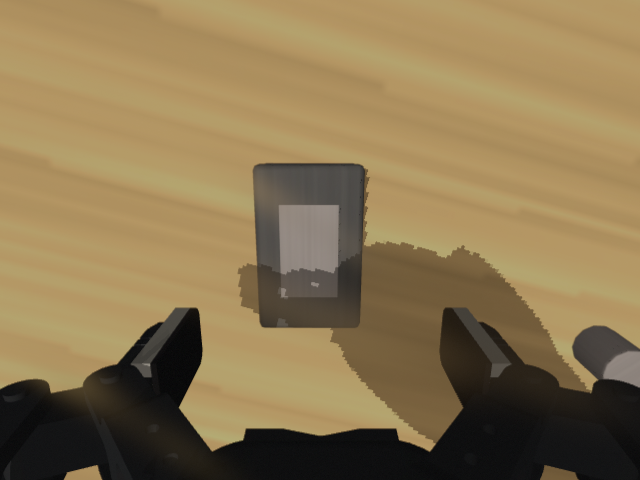

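The wrist view shows the tin at about (310,245), lid up and square to the jaws; the socket at (610,350) is clear. I'll descend.

>>> arm_command([
  {"dx": 0.005,"dy": 0.01,"dz": -0.1,"rx": 0,"ry": -0.002,"rz": 0,"fingers": 85},
  {"dx": 0.005,"dy": 0.01,"dz": -0.17,"rx": 0,"ry": -0.002,"rz": 0,"fingers": 85},
  {"dx": 0.005,"dy": 0.01,"dz": -0.18,"rx": 0,"ry": -0.002,"rz": 0,"fingers": 85},
  {"dx": 0.005,"dy": 0.01,"dz": -0.18,"rx": 0,"ry": -0.002,"rz": 0,"fingers": 85},
  {"dx": 0.005,"dy": 0.01,"dz": -0.18,"rx": 0,"ry": -0.002,"rz": 0,"fingers": 85},
])

```text
clock: 15.65
ee_pos: [0.4506, 0.3091, 0.0339]
eef_rot: [0.096, -0.09, 0.703, -0.699]
contact_force: [0.6, -0.2, 0.4]
opening: 1.0
```

```bash
python3 - <<'E'
from h import *
show(); cmd([.4472,.3065,.026],Rt(15.2,90,-1))
E
```

```text
t 15.65 q [ 0.02   0.588 -0.871  1.809  0.535  0.986 -2.378] p [0.4506 0.3091 0.0339] op 1.0 F [ 0.6 -0.2  0.4]
d [-0.0086 -0.0065 -0.0197] r [-0.002   0.0027  0.0005] rows>= 0.2
```

>>> arm_command([
  {"dx": -0.006,"dy": -0.004,"dz": -0.018,"rx": 0,"ry": 0,"rz": 0,"fingers": 85},
  {"dx": -0.006,"dy": -0.004,"dz": -0.018,"rx": 0,"ry": 0,"rz": 0,"fingers": 85},
  {"dx": -0.006,"dy": -0.004,"dz": -0.018,"rx": 0,"ry": 0,"rz": 0,"fingers": 60},
  {"dx": -0.006,"dy": -0.004,"dz": -0.018,"rx": 0,"ry": 0,"rz": 0,"fingers": 30},
  {"dx": -0.006,"dy": -0.004,"dz": -0.018,"rx": 0,"ry": 0,"rz": 0,"fingers": 30},
  {"dx": -0.006,"dy": -0.004,"dz": -0.018,"rx": 0,"ry": 0,"rz": 0,"fingers": 30},
  {"dx": -0.006,"dy": -0.004,"dz": -0.018,"rx": 0,"ry": 0,"rz": 0,"fingers": 30},
  {"dx": -0.006,"dy": -0.004,"dz": -0.018,"rx": 0,"ry": 0,"rz": 0,"fingers": 30},
], newtons=40)

```text
clock: 16.45
ee_pos: [0.4473, 0.307, 0.025]
eef_rot: [0.096, -0.09, 0.702, -0.7]
contact_force: [-1.6, -1.2, 5.9]
opening: 0.622
```

```bash
python3 - <<'E'
from h import *
show()
E
```

```text
t 16.45 q [ 0.017  0.595 -0.864  1.823  0.544  0.969 -2.386] p [0.4473 0.307  0.025 ] op 0.622 F [-1.6 -1.2  5.9]
```

>>> arm_command([
  {"dx": 0,"dy": 0,"dz": 0.1,"rx": 0,"ry": 0,"rz": 0,"fingers": 30},
  {"dx": 0,"dy": 0,"dz": 0.22,"rx": 0,"ry": 0,"rz": 0,"fingers": 30},
  {"dx": 0,"dy": -0.08,"dz": 0.32,"rx": 0,"ry": 0,"rz": 0,"fingers": 30},
  {"dx": 0.12,"dy": -0.95,"dz": 0.5,"rx": 0,"ry": 0,"rz": 0.02,"fingers": 30},
  {"dx": 0.12,"dy": -0.95,"dz": 0.5,"rx": 0,"ry": 0,"rz": 0.02,"fingers": 30},
  {"dx": 0.12,"dy": -0.95,"dz": 0.5,"rx": 0,"ry": 0,"rz": 0.02,"fingers": 30},
  {"dx": 0.12,"dy": -0.95,"dz": 0.5,"rx": 0,"ry": 0,"rz": 0.02,"fingers": 30},
  {"dx": 0.12,"dy": -0.95,"dz": 0.5,"rx": 0,"ry": 0,"rz": 0.02,"fingers": 30},
  {"dx": 0.12,"dy": -0.95,"dz": 0.5,"rx": 0,"ry": 0,"rz": 0.02,"fingers": 30},
  {"dx": 0.12,"dy": -0.95,"dz": 0.5,"rx": 0,"ry": 0,"rz": 0.02,"fingers": 30},
  {"dx": 0.12,"dy": -0.95,"dz": 0.5,"rx": 0,"ry": 0,"rz": 0.02,"fingers": 30},
])

```text
clock: 17.55
ee_pos: [0.4954, -0.0809, 0.2248]
eef_rot: [0.114, -0.109, 0.699, -0.698]
contact_force: [-0.6, -0.4, -1.7]
opening: 0.618
```

```bash
python3 - <<'E'
from h import *
show(); cmd([.512,-.3207,.17],Rt(20.8,90,-1))
E
```

```text
t 17.55 q [ 0.915  0.235 -0.934  1.714  0.194  1.285 -1.314] p [ 0.4954 -0.0809  0.2248] op 0.618 F [-0.6 -0.4 -1.7]
d [ 0.0416 -0.5995 -0.137 ] r [-0.0009  0.002   0.0147] rows>= 4.9
```

>>> arm_command([
  {"dx": 0.042,"dy": -0.6,"dz": -0.137,"rx": 0,"ry": 0,"rz": 0.014,"fingers": 30},
  {"dx": 0.042,"dy": -0.6,"dz": -0.137,"rx": 0,"ry": 0,"rz": 0.014,"fingers": 30},
  {"dx": 0.042,"dy": -0.6,"dz": -0.137,"rx": 0,"ry": 0,"rz": 0.014,"fingers": 30},
  {"dx": 0.042,"dy": -0.6,"dz": -0.137,"rx": 0,"ry": 0,"rz": 0.014,"fingers": 30},
  {"dx": 0.042,"dy": -0.6,"dz": -0.137,"rx": 0,"ry": 0,"rz": 0.014,"fingers": 30},
  {"dx": 0.042,"dy": -0.6,"dz": -0.137,"rx": 0,"ry": 0,"rz": 0.014,"fingers": 30},
  {"dx": 0.042,"dy": -0.6,"dz": -0.137,"rx": 0,"ry": 0,"rz": 0.014,"fingers": 30},
  {"dx": 0.042,"dy": -0.6,"dz": -0.137,"rx": 0,"ry": 0,"rz": 0.014,"fingers": 30},
])

```text
clock: 18.35
ee_pos: [0.5124, -0.3116, 0.1696]
eef_rot: [0.134, -0.129, 0.697, -0.693]
contact_force: [0.2, 1.4, -0.6]
opening: 0.622
```

```bash
python3 - <<'E'
from h import *
show(); cmd([.512,-.3207,.11],Rt(20.8,90,-1))
im,W,f=grab("wrist"); cv2.imwrite("pics/wrist3.png",im); np.save("w3.npy",W)
E
```

```text
t 18.35 q [ 1.074  0.494 -0.788  1.533  0.352  1.261 -0.959] p [ 0.5124 -0.3116  0.1696] op 0.622 F [ 0.2  1.4 -0.6]
d [-0.0011 -0.0228 -0.149 ] r [-0.002   0.0019 -0.0031] rows>= 1.2
```

View pics/wrist3.png

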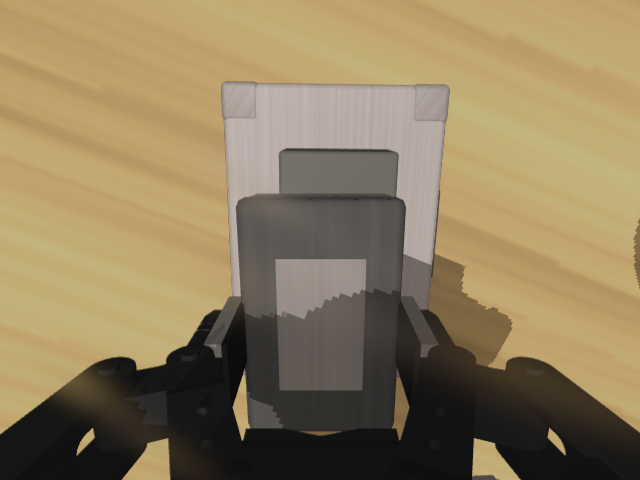

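The wrist view shows the tin gripped square, centred at u≈321. The bit case is at u≈338, so about 9 mm remains in -y. I'll measure both in this frame.

```bash
cat > m.py <<'E'
from h import *
def rel(W,zt,a=20.8):
    a=np.radians(a); d=np.array([np.cos(a),np.sin(a)]); e=np.array([-d[1],d[0]])
    for nm,z in (("tin",zt),("bit",.081),("parts",.048)):
        m=abs(W[...,2]-z)<.005; m[:, :150]=0; m[:,500:]=0
        P=W[m][:,:2]*1000; u,v=P@d,P@e
        print(nm,len(P),"u",np.percentile(u,[.5,99.5]).round(1),"v",np.percentile(v,[.5,99.5]).round(1),"vmid",np.percentile(v,[.5,99.5]).mean().round(1))
        rc=cv2.minAreaRect(P.astype(np.float32)); print("   ",np.round(rc[0],1),np.round(rc[1],1),round(rc[2],1))
E
python3 - <<'E'
from m import *
W=np.load("w3.npy"); print(np.nanmedian(W[230:250,270:370,2])); rel(W,np.nanmedian(W[230:250,270:370,2]))
E
```

```text
0.16527498693446951
tin 37423 u [329.9 416.6] v [-505.2 -440.5] vmid -472.8
    [ 516.  -309.8] [89.1 79.9] 21.5
bit 5032 u [405.7 427.3] v [-511.5 -450.3] vmid -480.9
    [ 560. -302.] [23.1 62.1] 19.7
parts 23035 u [330.5 462.7] v [-543.7 -415. ] vmid -479.4
    [ 514.6 -317.3] [190.3 131.2] 20.6
```

>>> arm_command([
  {"dx": -0.005,"dy": -0.021,"dz": -0.08,"rx": -0.002,"ry": 0.002,"rz": -0.002,"fingers": 30},
  {"dx": -0.005,"dy": -0.021,"dz": -0.129,"rx": -0.002,"ry": 0.002,"rz": -0.002,"fingers": 30},
  {"dx": -0.005,"dy": -0.021,"dz": -0.129,"rx": -0.002,"ry": 0.002,"rz": -0.002,"fingers": 30},
  {"dx": -0.005,"dy": -0.021,"dz": -0.129,"rx": -0.002,"ry": 0.002,"rz": -0.002,"fingers": 30},
])

```text
clock: 18.8
ee_pos: [0.5105, -0.3205, 0.1189]
eef_rot: [-0.129, 0.129, -0.695, 0.696]
contact_force: [1.0, 0.2, -0.8]
opening: 0.623
```

```bash
python3 - <<'E'
from m import *
show(); cmd([.51,-.3207,.106],Rt(20.8,90,-1))
im,W,f=grab("wrist"); z=np.nanmedian(W[230:250,270:370,2]); print(z); rel(W,z)
m=abs(W[...,2]-z)<.005; 
a=np.radians(20.8); d=np.array([np.cos(a),np.sin(a)]); e=np.array([-d[1],d[0]])
P=W[m][:,:2]*1000; u,v=P@d,P@e; k=(u>np.percentile(u,99.5)-22)&(u<np.percentile(u,99.5)-8); print("tin front v",np.percentile(v[k],[.5,99.5]))
im,W,f=grab("top"); z=np.median(W[...,2][(W[...,2]>.1)&(W[...,2]<.125)&(W[...,0]>.53)&(W[...,0]<.56)]); print("top z",z)
m=(abs(W[...,2]-z)<.005)&(W[...,1]<-.2); P=W[m][:,:2]*1000; print("top tin front u",np.percentile(P@d,99.5))
m=(abs(W[...,2]-.081)<.004)&(W[...,1]<-.2)&(W[...,1]>-.45); P=W[m][:,:2]*1000; print("top bit front u",np.percentile(P@d,99.5))
E
```

```text
t 18.8 q [ 1.06   0.545 -0.758  1.58   0.398  1.176 -0.984] p [ 0.5105 -0.3205  0.1189] op 0.623 F [ 1.   0.2 -0.8]
d [-0.0013 -0.0005 -0.0322] r [ 0.0003 -0.     -0.0011] rows>= 0.3
0.11431590983607923
tin 37354 u [325.1 411.5] v [-512.6 -448.2] vmid -480.4
    [ 514.  -318.8] [89.3 80.3] 20.8
bit 7741 u [407.7 427.3] v [-511.5 -450.6] vmid -481.1
    [ 560.6 -301.7] [20.9 62.1] 20.8
parts 40841 u [279.4 462.6] v [-543.6 -415.4] vmid -479.5
    [ 514.2 -317.4] [190.9 131.6] 20.7
tin front v [-507.6120371  -453.14707939]
top z 0.11264984310200254
top tin front u 453.9192095058894
top bit front u 424.1181562653498
```

>>> arm_command([
  {"dx": 0,"dy": 0,"dz": -0.015,"rx": 0,"ry": 0,"rz": 0,"fingers": 30},
  {"dx": 0,"dy": 0,"dz": -0.026,"rx": 0,"ry": 0,"rz": 0,"fingers": 30},
  {"dx": 0,"dy": 0,"dz": -0.03,"rx": 0,"ry": 0,"rz": 0,"fingers": 30},
  {"dx": 0,"dy": 0,"dz": -0.032,"rx": 0,"ry": 0,"rz": 0,"fingers": 30},
  {"dx": 0,"dy": 0,"dz": -0.032,"rx": 0,"ry": 0,"rz": 0,"fingers": 30},
])

```text
clock: 19.4
ee_pos: [0.5098, -0.3218, 0.1061]
eef_rot: [-0.128, 0.128, -0.695, 0.696]
contact_force: [-4.1, 1.4, 6.6]
opening: 0.62
```

```bash
python3 - <<'E'
from m import *
show()
im,W,f=grab("wrist"); z=np.nanmedian(W[230:250,270:370,2]); print(z); rel(W,z)
E
```

```text
t 19.4 q [ 1.057  0.559 -0.751  1.592  0.408  1.154 -0.992] p [ 0.5098 -0.3218  0.1061] op 0.62 F [-4.1  1.4  6.6]
0.10174696434459463
tin 37422 u [323.7 410.4] v [-513.9 -449.1] vmid -481.5
    [ 513.  -320.2] [89.9 80.2] 21.1
bit 8873 u [408.  427.2] v [-511.5 -450.7] vmid -481.1
    [ 560.5 -301.7] [20.9 62.2] 21.2
parts 47655 u [281.1 462.6] v [-543.5 -415.5] vmid -479.5
    [ 514.4 -316.9] [190.5 131.2] 20.3
```

Contact is 6.6 N and the lid is at z = 0.102, as expected. I'll release, rise and back off.

>>> arm_command([
  {"dx": 0,"dy": 0,"dz": 0.002,"rx": 0,"ry": 0,"rz": 0,"fingers": 60},
  {"dx": 0,"dy": 0,"dz": 0.002,"rx": 0,"ry": 0,"rz": 0,"fingers": 85},
  {"dx": 0,"dy": 0,"dz": 0.002,"rx": 0,"ry": 0,"rz": 0,"fingers": 85},
  {"dx": 0,"dy": 0,"dz": 0.002,"rx": 0,"ry": 0,"rz": 0,"fingers": 85},
  {"dx": 0,"dy": 0,"dz": 0.002,"rx": 0,"ry": 0,"rz": 0,"fingers": 85},
  {"dx": 0,"dy": 0,"dz": 0.06,"rx": 0,"ry": 0,"rz": 0,"fingers": 85},
  {"dx": 0,"dy": 0,"dz": 0.16,"rx": 0,"ry": 0,"rz": 0,"fingers": 85},
  {"dx": 0,"dy": 0,"dz": 0.28,"rx": 0,"ry": 0,"rz": 0,"fingers": 85},
  {"dx": 0,"dy": 0.3,"dz": 0.4,"rx": 0,"ry": 0,"rz": 0,"fingers": 85},
  {"dx": 0,"dy": 0.7,"dz": 0.4,"rx": 0,"ry": 0,"rz": 0,"fingers": 85},
  {"dx": 0,"dy": 0.7,"dz": 0.4,"rx": 0,"ry": 0,"rz": 0,"fingers": 85},
  {"dx": 0,"dy": 0.7,"dz": 0.4,"rx": 0,"ry": 0,"rz": 0,"fingers": 85},
])

```text
clock: 20.65
ee_pos: [0.5096, -0.1246, 0.255]
eef_rot: [-0.128, 0.128, -0.695, 0.696]
contact_force: [0.7, 0.3, 0.9]
opening: 0.997
```

```bash
python3 - <<'E'
from h import *
show()
im,W,f=grab("top"); cv2.imwrite("pics/top3.png",cv2.resize(im[90:360,120:560],None,fx=1.8,fy=1.8))
for nm,lo,hi in(("tin",.092,.11),("bit",.07,.09),("parts",.04,.057)):
    P,n=face(W,372,472,186,286,[.4,-.5,lo],[.65,-.2,hi],.003); rc=cv2.minAreaRect((P[:,:2]*1000).astype(np.float32)); print(nm,np.round(rc[0],1),np.round(rc[1],1),round(rc[2],1))
E
```

```text
t 20.65 q [ 0.938  0.274 -0.91   1.607  0.221  1.369 -1.205] p [ 0.5096 -0.1246  0.255 ] op 0.997 F [0.7 0.3 0.9]
394 c [ 0.5111 -0.3217  0.1024] n [-0.017 -0.028  0.999] tilt 88.1 yaw -121.2 rng [[0.466, -0.356, 0.099], [0.557, -0.286, 0.106]]
tin [ 510.4 -322.2] [89.  55.7] 21.1
192 c [ 0.5071 -0.3157  0.0798] n [-0.016  0.044  0.999] tilt 87.3 yaw 109.8 rng [[0.448, -0.367, 0.076], [0.572, -0.277, 0.084]]
bit [ 511.7 -321.1] [119.   62.4] 20.2
1099 c [ 0.506  -0.3219  0.0474] n [ 0.005 -0.001  1.   ] tilt 89.7 yaw -11.7 rng [[0.411, -0.406, 0.044], [0.614, -0.253, 0.051]]
parts [ 511.6 -319.3] [190.2 130.9] 20.7
```

View pics/top3.png

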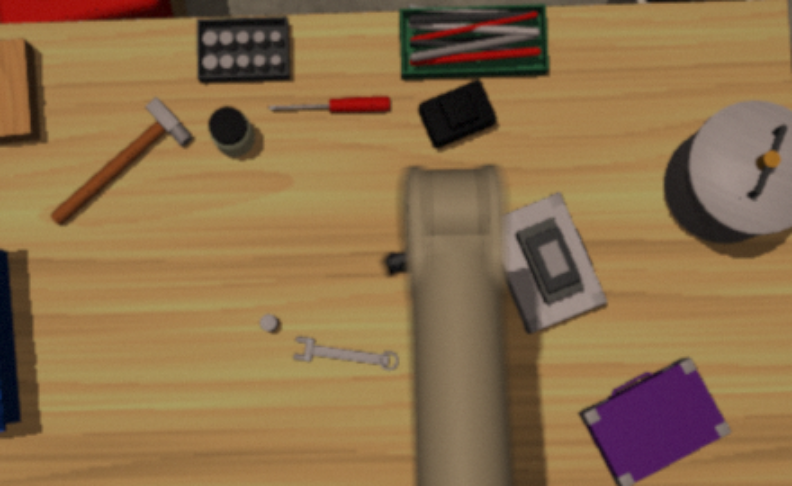

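The final view shows the stack centred at about (550,260), with the wrench, socket, hammer, jar, screwdriver and battery in their original places. Handing in.

```bash
python3 -c "
from h import *
print(r.hand_in()); show()"
```

```text
the job is handed in; nothing more can be done
None
the job is handed in; nothing more can be done
```

The column is built and handed in at about 20.7 s. The bit case sits label up on the aluminium parts case, and the tin sits lid up on the bit case. I turned the bit case over in two 90° grasps, standing it on its end in between.

Last top-camera checks, with the arm clear of the stack:

| Item | Centre (mm) | Long-side angle |
|---|---|---|
| Tin | (510.4, -322.2) | 21.1° |
| Bit case | (511.7, -321.1) | 20.2° |
| Parts case | (511.6, -319.3) | 20.7° |

- **Fit:** the centres are within about 3 mm and the long sides within about 1° of each other. The lid heights of 102, 80 and 47 mm are as expected.
- **Parts case:** it did not move measurably. Its centre read (512.1, -320.4) at the start, within camera accuracy of about 2 mm.
- **Other tools:** they look undisturbed in the final picture, but I checked them only by eye.
- **Disagreements:** single depth-plane fits of the tin and bit-case lids read 2–3° off level, which I took as depth noise on few pixels. The arm's measured position also wandered by a few millimetres, so I used the cameras for the placings. The first arm command was refused because its rows left out a field, and nothing moved.

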